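# Put the spare objective away in its screw canister

## Robot

A 6-joint arm with a two-finger parallel gripper is mounted at the origin on a cart in front of the work surface, level with it; the furniture and walls round the work are solid. World frame = base frame: x ahead of the robot, y to its left, z up, the work surface at z = 0. Lengths are in m, angles in rad, forces in N, time in s.
With the tool pointing down it reaches from about 0.3 to 0.85 m from the base axis. Payload 5.4 kg.
Tool frame: the origin (TCP) lies midway between the tips of the shut fingers; the grasp point (between the pads) lies 19 mm behind it; z points along the fingers, y is the line along which they close (so a half turn about z gives the same grasp; the last joint's range is limited). The gripper opens to 85 mm and grips with 20 to 120 N. Pads are 22 mm wide; open, the fingers measure 114 mm over their backs; the gripper's body (76 mm by 85 mm) begins 54 mm behind the grasp point. The pads swing forward as they close: fully open they stand 13 mm farther back than shut.
Start: joints at [1.053, 0.158, 1.597, -0, 1.386, -0.21], TCP at [0.174, 0.548, 0.202] pointing down, gripper open.
Joint ranges: [-2.91, 2.91], [-0.94, 2.29], [0.18, 2.7], [-1.29, 4.43], [0.17, 2.64], [-3, 3]. Speed limits (rad/s): [2.57, 2.57, 3.14, 3.14, 3.14, 3.14].

## Interface

Orientations are given as a rotation vector (axis times angle).
In Python, from plant import env gives the robot as it stands.
- The arm moves only by the tool move_arm, never from a script. Its argument "motion" is one flat list of numbers, 6 for each row, row after row: the shift along the tool's x, y, z in cm, then the turn, a rotation vector about the tool's x, y, z in degrees. In form: [x, y, z, rx, ry, rz, x, y, z, rx, ry, rz, ...]. A call has 1 to 20 rows; each row is the pose to reach, as a shift and turn from the pose commanded when the call began, along the tool's axes at that moment; what a row does not reach only later rows make up. A row lasts 1/12 s, in which the tool goes at most 41.7 mm and 7.16 degrees, less where a joint would pass 70% of its speed; a pose out of reach is approached as far as the arm can. A call with a gripper value outside its range is refused whole. "jaw" is the opening, from 0 (shut) to 1 (fully open), set as the call begins (left out, the last holds). The fingers move at their own pace and stop on an object; the grip force is fixed at half the most. Time passes only in rows, so rows that repeat a pose let the fingers close. It gives the time, the measured TCP pose, the force, the opening and the grip force at its end, in the units of the state.
- env.read_state(): the state, without advancing time (a new reading comes with each control period).
- env.capture(name): name is "side" or "top"; returns the picture (420x560x3 uint8, red, green, blue); there is no depth.
- env.camera_params(name): a dict with "K" (3x3 intrinsics, pixels), "R" (3x3) and "t" (3): a world point X has camera coordinates R X + t. Camera axes: x right, y down, z forward; pixel columns grow to the right and rows downward; lengths in m; the calibration is good to about 2 mm. A picture is of the moment at which its call begins. camera_params takes no time and is no camera call.
- env.hand_in(): hands the job in; it is judged then, once.
The state is a dict: "clock": time; "joint_positions": joint angles; "joint_vel": joint speeds; "effort": joint torques, N m; "tcp_pos": TCP position; "tool_rot": TCP orientation; "force": force on the tool from outside, world axes, zero at the start; "torque": the same for the moment, N m; "width": finger opening in m; "finger_force": force on a finger pad.
Only numpy, scipy, OpenCV 4.12 (cv2) and the standard library are available. Lean on these libraries where they do the work, as an engineer would, in place of code of your own. Each camera call takes 0.05 s, during which the arm holds its last target. There are 200 camera calls.

## Task

Put the spare microscope objective away: stand it upright in the seat of the open canister base on the rack, set the tall grey-blue cover over it and screw the cover on until it is fully home against its stop. Handle the optics gently and never force the thread: turn the cover back until you feel its thread start drop in, and only then forward. Leave the other things on the desk alone.

Things in the scene. Friction and masses are not known exactly. Their poses are not given: they have to be found in the camera images.
- rack: Aluminium rack on rubber feet, 200 x 100 x 18 mm; does not move. Origin on the desk under the axis of the open canister base; z up; x runs along it to a second, closed canister 105 mm away (black, grey-blue lid, 40 mm wide, top 71 mm above the desk). The open base (black, 57 mm wide) is clamped in a collar and cannot turn; its shoulder is 26 mm, its mouth 40.5 mm above the desk.
- seat (a point): Centre of the flat floor of the round seat in the open base, 32.5 mm above the desk, on the canister's axis; the objective stands here. The seat is 27 mm wide, 8 mm deep. Axes as the rack's.
- mouth (a point): Centre of the neck's mouth, on the same axis, 40.5 mm above the desk. Neck 44 mm wide (bevelled to 40 in its top 2 mm), 50 over its right-hand thread of four starts 90 degrees apart. Where the starts lie differs each time and is not reported. A start is a gap 8.7 mm wide; clockwise of it the thread slopes down 4 mm in 66 degrees to a stop rib, which also jams a clockwise turn made on top of the thread.
- objective: Spare objective: white-silver with a yellow ring, round, 24 mm wide, 36 mm tall, nose cone in the upper third, 50 g. Stands on the desk on its thread. Origin at the centre of its underside, z up. To stand it in the seat, grip it at least 12 mm above its underside: fingers do not fit into the seat.
- cover: Tall grey-blue cap, 57 mm wide, 48 mm tall, open below, 50 to 100 g; stands on its rim. Origin at the rim's centre, z up. Four lugs inside the rim, on its +x, +y, -x, -y axes, 4.4 mm along the rim, 3 mm high, middle 2.5 mm above the rim, on a 45.6 mm wide circle, run in the base's thread. Finger-tight (0.3 N m) is home, 1 N m is forcing it; inner width above them 52 mm.
- cover_top (a point): Centre of the cover's top, 48 mm above its rim. Height of this point above the desk once the cover is on the base: 80.5 to 84.5 mm while the lugs ride on top of the thread (turning anticlockwise, seen from above, lifts it along the slope, at most a quarter turn; 83 mm on the stop ribs); then it drops 6 mm to 78.5 mm; from there 66 degrees (1.15 rad) clockwise lower it 4 mm to 74.5 mm, fully home at the stop.
- petri_dish: Clear shallow dish, 60 mm wide, 13 mm tall, a bystander. Origin at the centre of its underside.
- blower: Black rubber dust blower, 92 x 47 x 47 mm, lying on the desk, a bystander. Origin at the centre of its underside.

How it is judged:
On the way, in this order (a step that is already met when the one before it is completed fails the run):
1. the objective stands upright on the floor of the seat, let go (horizontal distance between objective and seat below 0.004 m and z of objective in the frame of seat below 0.002 m and angle between objective's own z axis and vertical below 0.1 rad and contact force between the fingers and objective below 0.1 N), for 0.2 s.
2. the cover stands level over it with its lugs dropped through the thread starts (rim 27.5 to 31.5 mm above the desk) (horizontal distance between cover and seat below 0.003 m and angle between cover's own z axis and vertical below 0.06 rad and z of cover in the frame of seat between -0.005 and -0.001 m), for 0.2 s.
At the end, for the whole second after the job is handed in: The objective stands upright in the seat (within 4 mm of its axis and 2 mm of its floor, tilt under 0.1 rad) and the cover is screwed home over it: rim within 1 mm of 26.5 mm above the desk, within 3 mm of the axis, tilt under 0.06 rad, at rest and let go (horizontal distance between objective and seat below 0.004 m and z of objective in the frame of seat below 0.002 m and angle between objective's own z axis and vertical below 0.1 rad and horizontal distance between cover and seat below 0.003 m and angle between cover's own z axis and vertical below 0.06 rad and z of cover in the frame of seat between -0.0075 and -0.005 m and linear speed of cover below 0.01 m/s); the robot touches nothing.
It fails at once if the cover is forced on the base or rack: more than 60 N between them (contact force between cover and rack above 60 N).
It fails at once if the objective is knocked or dropped into the base or pressed down: more than 25 N between them (contact force between objective and rack above 25 N).
It fails at once if the cover hits the objective hard: more than 10 N (contact force between objective and cover above 10 N).
It fails at once if the petri dish or the blower is pushed more than 3 cm (distance of any of petri_dish, blower from where it was at the start of the episode above 0.03 m).
It also fails if it takes over 70 s, if anything falls off the work surface, if the arm or the gripper's body presses on something with over 40 N, if the wrist force passes 120 N, or if a joint passes its speed limit or range.

## Working session

There is one attempt and no reset: what is moved stays moved. The work goes in short steps, Python scripts to look and compute and a tool call to move; the robot and the scene stay as the last step left them, time stands still between calls to the robot, and variables do not carry over. Pictures are saved under pics/ and viewed, at most 10 in all, crops included, and the job is handed in when it is done.

Besides the shell and the picture viewer there is one more tool, called after ">>>" as name(argument=value, ...) on one line, values as JSON. move_arm: Moves the arm, as the interface text tells. Its arguments: {"type":"object","properties":{"motion":{"type":"array","items":{"type":"number"}},"jaw":{"type":"number"}},"required":["motion"]}

```bash
mkdir -p pics; ls
python3 - <<'E'
from plant import env
import cv2
for n in("top","side"):
    cv2.imwrite(f"pics/{n}0.png",env.capture(n)[:,:,::-1]); p=env.camera_params(n)
    print(n,p["K"].tolist(),(-p["R"].T@p["t"]).round(3),p["R"].round(3).tolist())
s=env.read_state();print(s)
E
```

```text
pics
top [[493.466236734155, 0.0, 283.1536291023132], [0.0, 493.466236734155, 209.29937360846867], [0.0, 0.0, 1.0]] [ 0.351 -0.09   1.287] [[0.029, -0.999, -0.023], [-0.99, -0.026, -0.135], [0.135, 0.027, -0.991]]
side [[435.56260461730847, 0.0, 267.37361416291066], [0.0, 435.56260461730847, 214.10067561625087], [0.0, 0.0, 1.0]] [0.331 0.844 0.452] [[-0.981, -0.192, 0.002], [-0.075, 0.374, -0.924], [0.177, -0.907, -0.382]]
{'clock': 0.1, 'joint_positions': array([ 1.05292132e+00,  1.58987875e-01,  1.59815089e+00, -7.79189433e-06,
        1.38620736e+00, -2.10060379e-01]), 'joint_vel': array([ 0.00328027, -0.00067306, -0.00094615, -0.00086902,  0.001025  ,
        0.00016467]), 'effort': array([-4.47533766e-04, -3.96987820e+01, -3.32339430e+01, -1.72266173e-04,
        4.22310230e-03,  2.15221206e-05]), 'tcp_pos': array([0.17390274, 0.54742977, 0.20129204]), 'tool_rot': array([-4.81510495e-01, -3.10384740e+00,  2.57770211e-03]), 'force': array([-0.26641905, -0.6439341 , -0.18413388]), 'torque': array([0.05224156, 0.0046157 , 0.04185491]), 'finger_force': 0.0, 'width': 0.08509276774984098}
```

View pics/top0.png

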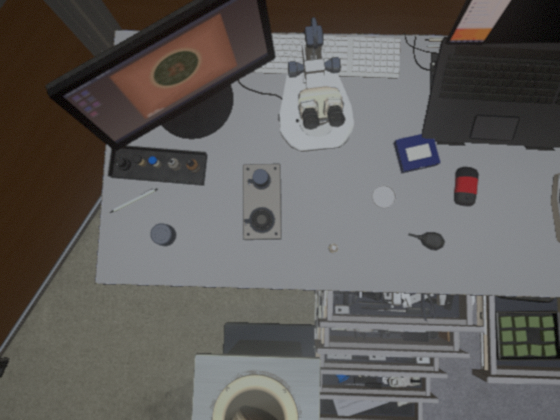

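View pics/side0.png

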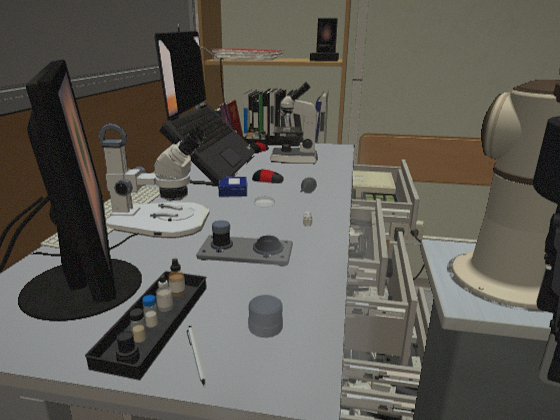

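```bash
cat > h.py <<'E'
import numpy as np, cv2
from plant import env
def proj(n,X):
    p=env.camera_params(n); q=p["K"]@(p["R"]@np.asarray(X,float)+p["t"]); return q[:2]/q[2]
def onz(n,u,v,z):
    p=env.camera_params(n); c=-p["R"].T@p["t"]; d=p["R"].T@np.linalg.solve(p["K"],[u,v,1.]); return c+d*(z-c[2])/d[2]
E
python3 - <<'E'
from h import *
t=cv2.imread("pics/top0.png");s=cv2.imread("pics/side0.png")
a=cv2.resize(t[150:260,145:345],None,fx=4,fy=4,interpolation=cv2.INTER_CUBIC)
cv2.imwrite("pics/tc.png",a)
b=cv2.resize(s[200:345,190:330],None,fx=4,fy=4,interpolation=cv2.INTER_CUBIC)
cv2.imwrite("pics/sc.png",b)
E
```

```text
(no output)
```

View pics/tc.png

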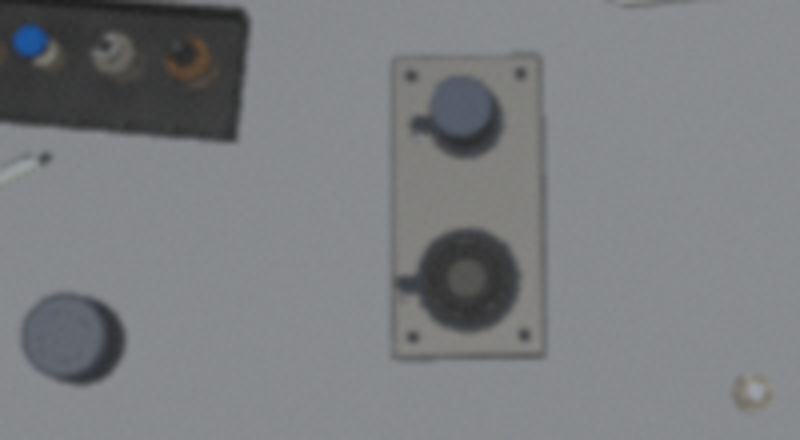

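View pics/sc.png

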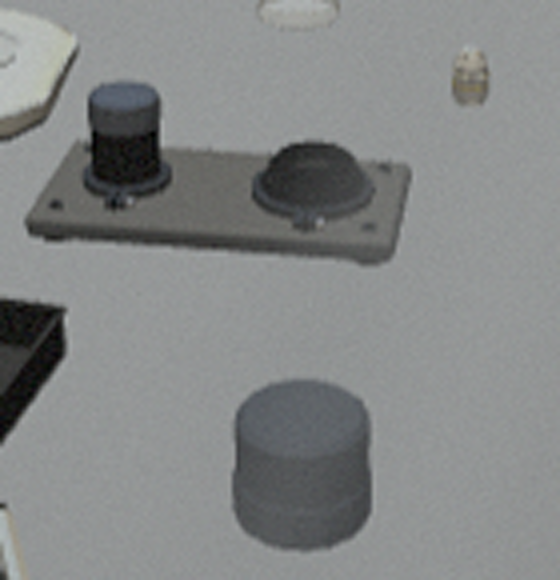

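Run:
```python
from h import *
T=lambda u,v:((u+.5)/4-.5+145,(v+.5)/4-.5+150)
S=lambda u,v:((u+.5)/4-.5+190,(v+.5)/4-.5+200)
def tri(t,s,z):
    a=onz("top",*T(*t),z);b=onz("side",*S(*s),z);print(z,a.round(4),b.round(4))
print("cover");tri((64,335),(303,420),.048)
print("seat");tri((467,278),(314,160),.0325)
print("mouth");tri((468,279),(313,153),.0405)
print("collar ~.026");tri((468,280),(314,186),.026)
print("closed");tri((463,106),(125,97),.071)
print("obj top/bot");tri((755,391),(471,52),.036);tri((750,388),(471,98),0.0)
print("rack corners z.018")
for c in((394,59),(541,56),(394,356),(545,354)):print(onz("top",*T(*c),.018).round(4))
for c in((78,140),(411,165),(27,222),(393,250)):print(onz("side",*S(*c),.018).round(4))
from scipy.spatial.transform import Rotation as R
print(R.from_rotvec(env.read_state()["tool_rot"]).as_matrix().round(3))
```

```text
cover
0.048 [0.4502 0.2519 0.048 ] [0.4478 0.2605 0.048 ]
seat
0.0325 [ 0.4951 -0.0012  0.0325] [ 0.4955 -0.0087  0.0325]
mouth
0.0405 [ 0.4935 -0.0025  0.0405] [ 0.4946 -0.001   0.0405]
collar ~.026
0.026 [ 0.4945 -0.0015  0.026 ] [0.4919 0.0099 0.026 ]
closed
0.071 [0.5994 0.0024 0.071 ] [0.5962 0.0124 0.071 ]
obj top/bot
0.036 [ 0.4277 -0.1862  0.036 ] [ 0.4267 -0.1746  0.036 ]
0.0 [ 0.4318 -0.1857  0.    ] [ 0.4265 -0.1845  0.    ]
rack corners z.018
[0.6406 0.0531 0.018 ]
[ 0.6449 -0.0437  0.018 ]
[0.4448 0.0451 0.018 ]
[ 0.4488 -0.0523  0.018 ]
[ 0.6419 -0.0376  0.018 ]
[ 0.4459 -0.0426  0.018 ]
[0.6364 0.0658 0.018 ]
[0.441  0.0584 0.018 ]
[[-0.953  0.303 -0.001]
 [ 0.303  0.953 -0.002]
 [ 0.    -0.002 -1.   ]]
```

>>> move_arm(motion=[-46.4, -62.2, 10, 0, 0, 72.4, -46.4, -62.2, 10, 0, 0, 72.4, -46.4, -62.2, 10, 0, 0, 72.4, -46.4, -62.2, 10, 0, 0, 72.4, -46.4, -62.2, 10, 0, 0, 72.4, -46.4, -62.2, 10, 0, 0, 72.4, -46.4, -62.2, 10, 0, 0, 72.4, -46.4, -62.2, 10, 0, 0, 72.4, -46.4, -62.2, 10, 0, 0, 72.4, -46.4, -62.2, 10, 0, 0, 72.4, -46.4, -62.2, 10, 0, 0, 72.4, -46.4, -62.2, 10, 0, 0, 72.4, -46.4, -62.2, 10, 0, 0, 72.4, -46.4, -62.2, 10, 0, 0, 72.4, -46.4, -62.2, 10, 0, 0, 72.4, -46.4, -62.2, 10, 0, 0, 72.4, -46.4, -62.2, 10, 0, 0, 72.4, -46.4, -62.2, 10, 0, 0, 72.4, -46.4, -62.2, 10, 0, 0, 72.4, -46.4, -62.2, 10, 0, 0, 72.4], jaw=1)

```text
clock: 1.77
tcp_pos: [0.4287, -0.1904, 0.1014]
tool_rot: [2.226, 2.215, -0.002]
force: [0.3, -0.4, 0.6]
width: 0.0853
finger_force: 0.0
```

Run:
```python
from h import *
s=env.capture("side")[:,:,::-1]
p=env.read_state();print(p["tcp_pos"],p["tool_rot"])
c=proj("side",p["tcp_pos"]);print(c, proj("side",(.4275,-.186,0)),proj("side",(.4275,-.186,.036)))
b=cv2.resize(s[150:240,255:360],None,fx=6,fy=6,interpolation=cv2.INTER_CUBIC);cv2.imwrite("pics/s1.png",b)
```

```text
[ 0.42788625 -0.18758311  0.10141284] [-2.22520552e+00 -2.21567259e+00  4.66639200e-04]
[308.44428129 186.40266794] [307.05311614 223.87002684] [307.56600112 210.941877  ]
```

View pics/s1.png

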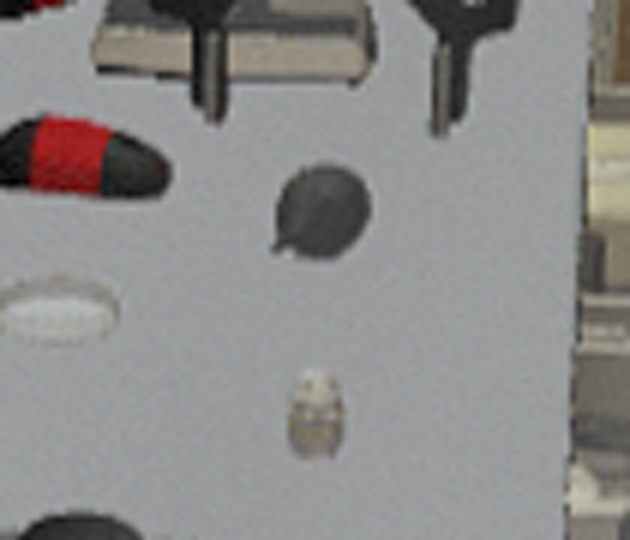

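Run:
```python
from h import *
t=env.capture("top")[:,:,::-1];s=env.capture("side")[:,:,::-1]
p=env.read_state();T=p["tcp_pos"];print(T,p["joint_positions"])
for z in(.1,.115,.14,.2): 
    for n in("top","side"): print(n,z,proj(n,(T[0],T[1],z)).round(1))
a=cv2.resize(t[190:290,280:390],None,fx=5,fy=5,interpolation=cv2.INTER_CUBIC)
b=cv2.resize(s[60:240,240:390],None,fx=10/3,fy=10/3,interpolation=cv2.INTER_CUBIC)
c=np.full((600,800,3),0,np.uint8);c[:500,:550][:, :]=a; 
c=cv2.resize(a,(400,364));d=np.zeros((600,800,3),np.uint8);d[:364,:400]=c;b=cv2.resize(b,(400,480));d[:480,400:]=b
cv2.imwrite("pics/m1.png",d)
```

```text
[ 0.42735255 -0.1848217   0.10161961] [-6.68827163e-01 -2.12981386e-02  1.99518681e+00  2.76481186e-04
  1.16964762e+00 -6.67785149e-01]
top 0.1 [334.9 245.9]
side 0.1 [308.5 187.3]
top 0.115 [335.4 245.5]
side 0.115 [308.7 181.6]
top 0.14 [336.3 244.9]
side 0.14 [309.1 171.9]
top 0.2 [338.5 243.1]
side 0.2 [310.1 147.9]
```

View pics/m1.png

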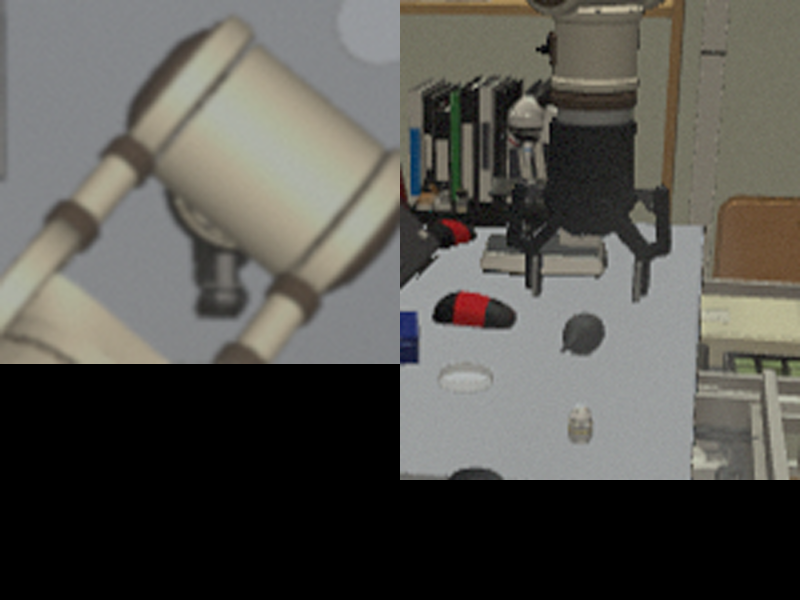

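>>> move_arm(motion=[0, 0, 1.2, 0, 0, 0, 0, 0, 2.5, 0, 0, 0, 0, 0, 4, 0, 0, 0, 0, 0, 5, 0, 0, 0, 0, 0, 5, 0, 0, 0, 0, 0, 5, 0, 0, 0])

```text
clock: 2.42
tcp_pos: [0.4275, -0.1843, 0.052]
tool_rot: [-2.22, -2.221, 0.0]
force: [0.8, 0.4, 0.1]
width: 0.0854
finger_force: 0.0
```

```bash
cat >> h.py <<'E'
def look(n,r0,r1,c0,c1):
    g=cv2.cvtColor(env.capture(n),cv2.COLOR_RGB2GRAY)[r0:r1,c0:c1]
    for r,row in enumerate(g): print(r+r0,' '.join(f"{v:3d}" for v in row))
E
python3 - <<'E'
from h import *
p=env.read_state();print(p["tcp_pos"],p["width"],p["tool_rot"])
T=p["tcp_pos"];print(proj("side",T),proj("side",T+[0.0425,0,.013]),proj("side",T+[-.0425,0,.013]))
look("side",178,212,284,338)
E
```

```text
[ 0.4275458  -0.18430626  0.05204887] 0.08544537200042655 [-2.22006107e+00 -2.22114931e+00  1.50335965e-04]
[307.70843324 205.31130123] [291.19149044 199.34546419] [324.83663065 201.68114155]
178 167 158  91  36  51  96  93  45  64 165 158 157 157 156 152 157 152 158 155 159 134  96  99  75  78  72  73  74  88 119 142 157 152 153 154 152 154 153 155 155 157 155 125  72  90  68  47  45  84 168 160 159 158 156
179 168 155  90  33  48  99  91  34  66 162 156 153 157 155 154 159 154 159 158 131  96  74  77  81  79  84  80  79  70  68  96 139 158 156 157 153 152 156 154 156 154 153 122  93 105  63  45  45  94 162 158 155 155 154
180 161 156  89  31  53  98  88  37  67 164 157 157 154 154 158 153 158 157 133  71  74  78  79  81  82  82  78  78  71  72  63  93 159 155 156 155 155 155 152 154 156 154 109  78  95  62  50  50 107 158 159 155 153 152
181 160 157  88  37  51  96  92  38  75 167 155 156 158 156 158 154 154 154  80  63  72  75  80  82  80  81  77  72  71  61  56  69 140 158 153 158 152 155 156 156 158 150  94  79  89  60  51  47 107 163 160 158 157 158
182 160 159  89  41  51  97 
[... 5871 characters left out ...]
 153 157 157 154 156 158 157 154 155 160
209 157 156 154 156 158 154 158 157 158 159 153 155 154 157 157 157 155 154 154 156 157 154 156 156 155 156 156 157 155 159 158 158 157 158 156 156 156 158 157 155 156 157 155 155 160 159 157 157 158 156 159 156 157 157
210 158 156 154 155 156 154 153 157 155 156 159 153 157 157 156 154 153 157 155 154 154 155 156 158 156 156 154 160 155 155 159 155 155 155 158 157 158 154 155 158 157 155 156 156 156 159 155 159 157 157 156 156 158 159
211 156 153 155 155 155 156 155 159 158 154 155 154 153 155 156 155 154 152 156 160 155 156 169 166 165 163 152 156 155 158 157 157 156 157 155 156 156 155 158 156 161 159 159 155 157 156 157 159 154 157 157 154 158 157
```

>>> move_arm(motion=[0, 0, 1, 0, 0, 0, 0, 0, 2, 0, 0, 0, 0, 0, 3, 0, 0, 0, 0, 0, 3.6, 0, 0, 0, 0, 0, 4, 0, 0, 0, 0, 0, 4, 0, 0, 0, 0, 0, 4, 0, 0, 0])

```text
clock: 3.05
tcp_pos: [0.4278, -0.1853, 0.0119]
tool_rot: [-2.222, -2.22, 0.0]
force: [0.2, -0.3, -0.1]
width: 0.0853
finger_force: 0.0
```

Run:
```python
from h import *
p=env.read_state();T=p["tcp_pos"];print(T,p["force"])
for z in (0,.012,.025,.04):print(z,proj("side",[T[0],T[1],z]))
s=env.capture("side")[:,:,::-1]
cv2.imwrite("pics/s2.png",cv2.resize(s[165:235,265:355],None,fx=6,fy=6,interpolation=cv2.INTER_CUBIC))
```

```text
[ 0.42781688 -0.18528204  0.01191516] [ 0.22309215 -0.33146972 -0.10386276]
0 [306.90010603 223.97016848]
0.012 [307.06913312 219.69417502]
0.025 [307.25381396 215.02217826]
0.04 [307.46896167 209.57944017]
```

View pics/s2.png

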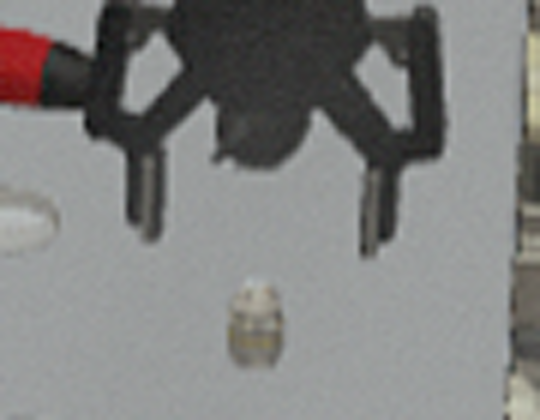

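Run:
```python
from h import *
p=env.read_state();T=p["tcp_pos"]
g=cv2.cvtColor(env.capture("top"),cv2.COLOR_RGB2GRAY)
for z in(.025,.06,.1):print(z,proj("top",[T[0]-.05,T[1],z]).round(1),proj("top",[T[0]+.05,T[1],z]).round(1))
for r in range(240,280,2):print(r,' '.join("#" if v<60 else "+" if v<100 else "." for v in g[r,310:365]))
```

```text
0.025 [332.5 267.2] [333.1 227.9]
0.06 [333.5 266.9] [334.2 226.6]
0.1 [334.9 266.6] [335.5 224.9]
240 . . . . . . + + + + . . . . . . . . . . . . . . . . . . . . . . . . . . . . . . . . . . . . . . . . . . . . .
242 . . . . . + + . . + + + . . . . . . . . . . . . . . . . . . . . . . . . . . . . . . . . . . . . . . . . . . .
244 . . . . . . . . . . . + + + . . . . . . . . . . . . . . . . . . . . . . . . . . . . . . . . . . . . . . . . .
246 . . . . . . . . . . . . + + + + . . . . . . . . . . . . . . . . . . . . . . . . . . . . . . . . . . . . . . .
248 . . . . . . . . . . . . + + + + + + + . . . . . . . . . . . . . . . . . . . . . . . . . . . . . . . . . . . .
250 . . . . . . . . . . . . . + + + . . + + + . . . . . . . . . . . . . . . . . . . . . . . . . . . . . . . . . .
252 . . . . . . . . . . . . . . + + + . . . + + + . . . . . . . . . . . . . . . . . . . . . . . . . . . . . . . .
254 . . . . . . . . . . . . . . . + + + + . . + + + + . . . . . . . . . . . . . . . . . . . . . . . . . . . . . .
256 . . . . . . . . . . . . . . . . . + + + + + . . . + + + . . . . . . . . . . . . . . .
[... 578 characters left out ...]
 + + . . . . . .
268 . . . . . . . . . . . . . . . . . . . . + + + + + + . . . + + + . . . . . . + + + + + + + + + + + + + + + + +
270 . . . . . . . . . . . . . . . . . . . . . + + # + + + + + + + + + . . . . . + + . . . . . . . + + + + + + + .
272 . . . . . . . . . . . . . . . . . . . . + + # + + + + . . + + + + . . . . . . . . . . . . . . . + + + + . . .
274 . . . . . . . . . . . . . . . . . . . . + # # # # + + + + # # + . . . . . . . . . . . . . . . . + + + . . . .
276 . . . . . . . . . . . . . . . . . . . . . + + + + + + + + + + . . . . . . . . . . . . . . . . . + . . . . . .
278 . . . . . . . . . . . . . . . . . . . . . . . . . . . . . . . . . . . . . . . . . . . . . . . . . . . . . . .
```

>>> move_arm(motion=[0, 0, 0.5, 0, 0, 0, 0, 0, 0.9, 0, 0, 0, 0, 0, 1.2, 0, 0, 0, 0, 0, 1.2, 0, 0, 0])

```text
clock: 3.48
tcp_pos: [0.4274, -0.1849, -0.0006]
tool_rot: [-2.221, -2.22, 0.0]
force: [0.2, 0.7, -0.4]
width: 0.0852
finger_force: 0.0
```

```bash
cat >> h.py <<'E'
def fingers(r0=190,r1=232,c0=280,c1=335,th=110):
    g=cv2.cvtColor(env.capture("side"),cv2.COLOR_RGB2GRAY)
    for r in range(r0,r1):print(r,''.join("#" if v<th else "." for v in g[r,c0:c1]))
E
python3 - <<'E'
from h import *
p=env.read_state();print(p["tcp_pos"],p["force"],p["joint_positions"])
fingers()
E
```

```text
[ 0.42735837 -0.18490862 -0.00064927] [ 0.20511268  0.67305224 -0.37370288] [-6.68790689e-01  1.55967785e-01  2.04692404e+00  1.53149068e-05
  9.40293502e-01 -6.68153263e-01]
190 ###############......#############......##########...##
191 ##############......##..#########........##############
192 #############...........########...........############
193 ....########...............................############
194 .....########...............................###########
195 ......#######................................##########
196 ......#######.................................#########
197 ......#######.................................#######..
198 ......#######.................................######...
199 ......#######.................................#.####...
200 ......#######................................######....
201 ......#######................................######....
202 ......#######................................######....
203 ......#######................................######....
204 ......#######................................######....
205 ......######.........
[... 894 characters left out ...]
.........##.##..#.......................
221 .......................##.....##.......................
222 .......................#.#....##.......................
223 ...............................#.......................
224 ........................##....#........................
225 .........................#....#........................
226 .......................................................
227 .......................................................
228 .......................................................
229 .......................................................
230 .......................................................
231 .......................................................
```

>>> move_arm(motion=[0, 0, 0.4, 0, 0, 0, 0, 0, 0.8, 0, 0, 0, 0, 0, 1.0, 0, 0, 0, 0, 0, 1.0, 0, 0, 0])

```text
clock: 3.87
tcp_pos: [0.4275, -0.185, -0.0105]
tool_rot: [-2.221, -2.22, 0.0]
force: [-0.2, 0.9, 0.4]
width: 0.0853
finger_force: 0.0
```

Run:
```python
from h import *
p=env.read_state();print(p["tcp_pos"],p["force"])
fingers(204,228)
```

```text
[ 0.42747188 -0.18502261 -0.01047568] [-0.16844557  0.86108113  0.37015023]
204 ......######.................................######....
205 ......######.................................######....
206 ......######.................................######....
207 ......######.................................######....
208 ......######.................................######....
209 ......######.................................######....
210 .......#####.................................######....
211 ........####.................................#####.....
212 .........###.................................#####.....
213 .............................................#####.....
214 .............................................###.......
215 .............................................##........
216 .......................................................
217 ...............................#.......................
218 ...............................#.......................
219 .......................................................
220 ........................##.##..#.......................
221 .......................#.......#.......................
222 .......................###....##.......................
223 ...............................#.......................
224 ........................##....#........................
225 ..............................#........................
226 .......................................................
227 .......................................................
```

>>> move_arm(motion=[0, 0, 0, 0, 0, 0, 0, 0, 0, 0, 0, 0, 0, 0, 0, 0, 0, 0, 0, 0, 0, 0, 0, 0, 0, 0, 0, 0, 0, 0], jaw=0.5)

```text
clock: 4.33
tcp_pos: [0.4281, -0.1855, -0.0097]
tool_rot: [2.222, 2.221, 0.0]
force: [-0.7, -0.8, -0.2]
width: 0.0428
finger_force: 0.0
```

Run:
```python
from h import *
p=env.read_state();print(p["tcp_pos"],p["force"],p["width"])
fingers(204,228)
```

```text
[ 0.42805998 -0.18547345 -0.00967299] [-0.66355292 -0.80457839 -0.24369896] 0.04275237944311939
204 ..............#######................######............
205 ..............#######................#####.............
206 ..............######................#..###.............
207 ..............######................######.............
208 ..............######................######.............
209 ..............######................######.............
210 ..............######................######.............
211 ..............######................######.............
212 ..............######................######.............
213 ..............######................######.............
214 ..............######................######.............
215 .................###................#####..............
216 .................###................#####..............
217 .................##............#....###................
218 ...............................#....##.................
219 .......................................................
220 ........................#..##.##.......................
221 .......................##.....##.......................
222 .......................###....##.......................
223 ...............................#.......................
224 .........................#....#........................
225 .........................#....#........................
226 .......................................................
227 .......................................................
```

>>> move_arm(motion=[0, 0, 0.4, 0, 0, 0, 0, 0, 0.7, 0, 0, 0, 0, 0, 0.7, 0, 0, 0], jaw=0.42)

```text
clock: 4.63
tcp_pos: [0.4273, -0.1849, -0.0176]
tool_rot: [-2.221, -2.22, 0.0]
force: [-0.0, -0.2, -0.5]
width: 0.0358
finger_force: 0.0
```

Run:
```python
from h import *
p=env.read_state();print(p["tcp_pos"],p["force"],p["width"])
fingers(204,228)
```

```text
[ 0.42734138 -0.18489811 -0.01764547] [-0.04279522 -0.20660574 -0.5416498 ] 0.035786570667827325
204 ..........###########..............##############......
205 ..............########.............#############.......
206 ...............#######..............############.......
207 ...............#######..............######.............
208 ................###.##.............######..............
209 ................######.............#.####..............
210 ................######.............######..............
211 ................######.............######..............
212 ................######.............######..............
213 ................######.............######..............
214 ...............#######.............######..............
215 ...............#######.............######..............
216 ...............#######.............######..............
217 ................#####...#......#...######..............
218 .................####..........#...#####...............
219 ..................###..............#####...............
220 ..................###...##.##..#...###.................
221 .......................##.....##..###..................
222 .......................###.....#.......................
223 ...............................#.......................
224 ........................##....#........................
225 .........................#....#........................
226 .......................................................
227 .......................................................
```

>>> move_arm(motion=[0, 0, 0, 0, 0, 0, 0, 0, 0, 0, 0, 0, 0, 0, 0, 0, 0, 0, 0, 0, 0, 0, 0, 0, 0, 0, 0, 0, 0, 0], jaw=0)

```text
clock: 5.1
tcp_pos: [0.4281, -0.1855, -0.0166]
tool_rot: [2.222, 2.22, 0.0]
force: [-0.1, -0.1, 1.6]
width: 0.0195
finger_force: 58.9
```

Run:
```python
from h import *
p=env.read_state();print(p["tcp_pos"],p["force"],p["width"])
fingers(204,230)
```

```text
[ 0.42813427 -0.18553244 -0.01662354] [-0.08401809 -0.10146721  1.64578538] 0.01945461930714028
204 ............############........##############.........
205 .................#######........#############..........
206 ..................#######.......############...........
207 ..................#######.......#######................
208 ..................####.##.......######.................
209 ..................#######.......#.####.................
210 ..................#######.......######.................
211 ..................#######.......######.................
212 ..................#######......#######.................
213 ..................######.......#######.................
214 ..................######.......######..................
215 ..................######.......######..................
216 ..................######.......######..................
217 ..................######.......######..................
218 ...................#####.......######..................
219 .....................###.......#####...................
220 .....................###...##..###.....................
221 .......................#..#...####.....................
222 .......................####...##.......................
223 .......................................................
224 ........................##....#........................
225 .........................#.............................
226 .......................................................
227 .......................................................
228 .......................................................
229 .......................................................
```

Run:
```python
from h import *
s=env.capture("side")[:,:,::-1];t=env.capture("top")[:,:,::-1]
d=np.zeros((600,800,3),np.uint8)
d[:600,:480]=cv2.resize(s[185:235,288:328],(480,600),interpolation=cv2.INTER_CUBIC)
d[:500,490:790]=cv2.resize(t[225:275,315:345],(300,500),interpolation=cv2.INTER_CUBIC)
cv2.imwrite("pics/m2.png",d)
```

```text
(no output)
```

View pics/m2.png

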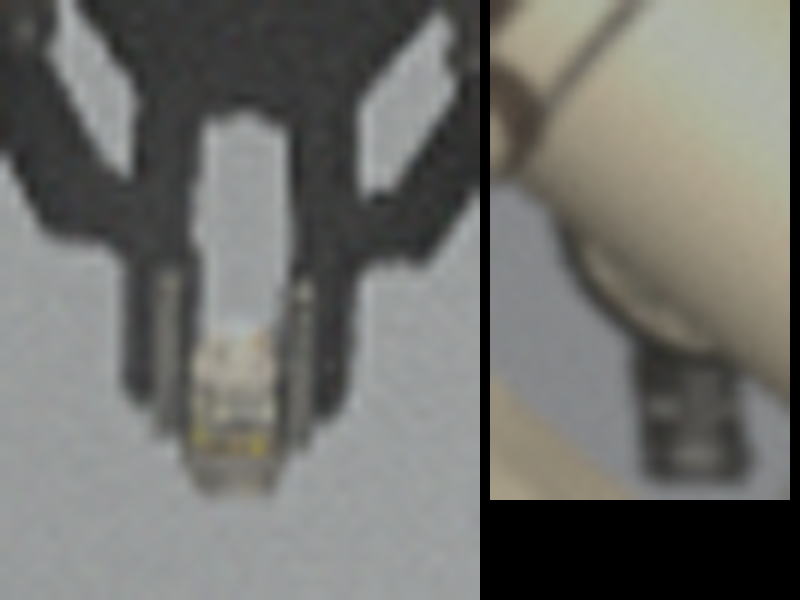

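>>> move_arm(motion=[0, 0, -1, 0, 0, 0, 0, 0, -3, 0, 0, 0, 0, 0, -5, 0, 0, 0, 0.5, 0.2, -6.5, 0, 0, 0, 2, 0.7, -7, 0, 0, 0, 4.2, 1.5, -7, 0, 0, 0, 6.6, 2.4, -7, 0, 0, 0, 9, 3.3, -7, 0, 0, 0, 11.4, 4.2, -7, 0, 0, 0, 13.8, 5.1, -7, 0, 0, 0, 16, 5.8, -7, 0, 0, 0, 17.6, 6.4, -7, 0, 0, 0, 18.4, 6.6, -7, 0, 0, 0, 18.4, 6.6, -7, 0, 0, 0, 18.4, 6.6, -7, 0, 0, 0, 18.4, 6.6, -7, 0, 0, 0, 18.4, 6.6, -7, 0, 0, 0])

```text
clock: 6.67
tcp_pos: [0.4938, -0.0024, 0.0532]
tool_rot: [2.224, 2.219, -0.0]
force: [0.1, -0.7, -1.3]
width: 0.0198
finger_force: 58.8
```

Run:
```python
from h import *
p=env.read_state();T=p["tcp_pos"];print(T,p["force"],p["width"])
for z in(.0325,.0405,.07,.09):print(z,proj("side",(.4945,-.0015,z)).round(2))
s=env.capture("side")[:,:,::-1]; cv2.imwrite("pics/s3raw.png",s)
cv2.imwrite("pics/s3.png",cv2.resize(s[200:265,235:310],(690,598),interpolation=cv2.INTER_CUBIC))
s0=cv2.imread("pics/side0.png",0);s=cv2.cvtColor(s,cv2.COLOR_BGR2GRAY)
# neck silhouette in side0
for r in range(234,252,2):print(r,' '.join(map(str,s0[r,244:292])))
```

```text
[ 0.4938464  -0.00239149  0.0532401 ] [ 0.13681242 -0.68501428 -1.34160243] 0.01983801684738488
0.0325 [267.95 241.07]
0.0405 [267.96 237.78]
0.07 [267.98 225.46]
0.09 [268.   216.93]
234 150 150 151 149 152 148 150 148 154 149 151 150 146 152 149 147 148 153 151 151 157 154 143 139 141 141 139 151 151 150 151 147 148 152 147 146 148 147 149 149 148 149 150 148 151 146 149 151
236 155 154 153 150 151 150 153 149 149 150 152 153 152 151 150 151 132 122 71 47 35 44 39 44 45 47 46 49 60 66 107 131 142 151 150 150 150 147 147 148 149 149 145 144 147 147 146 150
238 102 114 106 107 109 116 117 116 118 128 127 128 126 111 123 70 39 38 45 37 48 52 42 46 50 53 52 50 58 59 57 59 59 91 139 148 152 150 150 150 147 145 149 149 150 149 150 146
240 106 107 105 101 103 102 103 104 107 102 104 104 105 59 31 33 45 44 46 46 56 56 60 67 67 64 72 65 62 61 61 62 62 60 76 111 122 125 123 113 128 119 121 116 138 137 136 138
242 104 103 107 104 105 106 101 107 105 105 99 93 66 34 39 38 41 41 48 50 49 49 50 56 56 56 60 57 60 59 66 60 57 67 66 71 91 105 111 110 100 88 78 87 114 111 110 103
244 104 102 107 104 103 105 105 104 100 82 66 46 40 54 40 49 39 42 43 41 49 53 53 51 56 55 57 59 59 67 66 64 68 69 65 70 68 87 97 109 114 112 111 109 111 114 108 94
246 104 102 104 103 101 103 105 108 104 67 64 50 35 36 47 49 41 52 46 51 53 55 57 54 57 56 58 63 63 62 64 71 69 67 65 70 71 82 87 99 113 113 112 113 112 113 100 91
248 102 104 103 104 103 105 105 107 103 47 66 72 59 39 44 43 41 45 49 54 54 57 53 59 62 56 63 64 63 62 66 64 66 68 66 71 80 88 82 91 113 112 112 109 110 116 95 93
250 106 103 104 108 105 107 105 104 103 87 53 50 67 69 66 60 57 56 50 52 50 55 55 55 59 59 64 58 65 65 64 73 72 81 83 81 82 73 81 116 112 114 111 113 114 105 93 119
```

View pics/s3.png

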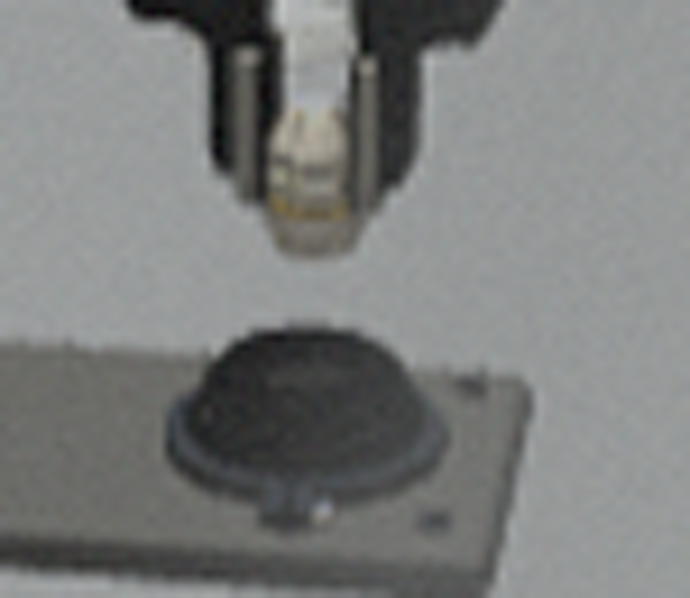

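Run:
```python
from h import *
t=cv2.imread("pics/top0.png");g=t.max(2).astype(float)
hsv=cv2.cvtColor(t,cv2.COLOR_BGR2HSV)
print("obj gray/sat")
for r in range(241,255):print(r,' '.join(f"{v:3d}" for v in cv2.cvtColor(t,cv2.COLOR_BGR2GRAY)[r,326:342]),'|',' '.join(f"{v:3d}" for v in hsv[r,326:342,1]))
def cen(m,name,z):
    n,l,s,c=cv2.connectedComponentsWithStats(m.astype(np.uint8));k=1+np.argmax(s[1:,4]);print(name,s[k],c[k].round(2),onz("top",*c[k],z).round(4))
d=np.zeros(g.shape,bool);d[203:237,243:280]=True
cen((g<75)&d,"dark",.03)
gg=cv2.cvtColor(t,cv2.COLOR_BGR2GRAY)
for r in range(210,230):print(r,' '.join(f"{v:3d}" for v in gg[r,248:277]))
```

```text
obj gray/sat
241 136 139 138 138 138 138 137 138 138 138 139 138 139 138 138 137 |  11  11   9  13  11  11   9  11  11  11  12  11  13  11  11  13
242 138 137 137 138 139 137 137 137 137 138 138 138 138 138 137 136 |   9  11  11  11   9  11   9   7   7   9  11   9  11  11  14  11
243 139 138 138 135 133 138 140 136 133 134 138 138 138 139 136 138 |   9  11  11  11   6   4   4   6   4   4   7  11   9  12  13  11
244 137 138 134 125 124 135 138 132 129 129 133 136 137 139 136 138 |   9  11   9   4   4   9  11  15  19  10   4   4  11  12   9  16
245 137 138 130 118 119 131 143 143 137 130 132 136 136 137 138 140 |  13  11   8   4  21  19  14   5   7  14  15   6  11  11  11  11
246 139 135 127 120 121 133 150 158 152 147 138 140 141 138 137 137 |  11   6   4  17  21  13   2  11   8   2  13   4   4   9  11  11
247 137 134 126 123 125 136 152 160 157 151 138 133 137 138 138 138 |  11   6  14  28  24   9   7  17  17   7   9   9   4  11  12  13
248 138 130 119 116 126 135 148 156 157 147 127 126 134 138 139 138 |  13   4   4  19  22  13   2  14  14   5  10  12   2   9   9  11
249 136 131 122
[... 2563 characters left out ...]
  63  58  58  55  58  57  57  61  63  66  64  62  59  55  53  50  53  54  60  61  64  79 104 126 130
225 128 114  86  70  62  62  64  56  54  53  55  55  58  58  60  57  54  52  52  58  58  56  59  62  72  91 115 129 131
226 130 118  96  76  65  62  60  58  55  50  51  55  57  55  55  50  54  53  58  66  65  59  60  65  79 106 125 130 133
227 130 128 116  97  75  64  62  58  56  56  54  53  55  48  53  50  51  54  59  63  61  60  65  73  95 117 130 130 130
228 129 130 127 116  92  71  65  61  61  58  61  62  57  51  53  54  53  54  56  60  60  64  75  90 112 127 129 133 130
229 130 130 130 125 110  86  69  63  61  59  59  60  57  56  54  55  59  56  59  63  64  70  89 112 126 132 132 132 131
```

Run:
```python
from h import *
print(onz("top",333.25,247.3,.034),onz("top",332.1,248.3,.004),onz("top",261.5,219.0,.0365),onz("top",261.3,219.3,.03))
s=cv2.imread("pics/s3raw.png",0)
for r in range(220,231):print(r,' '.join(f"{v:3d}" for v in s[r,258:282]))
```

```text
[ 0.42801922 -0.18603863  0.034     ] [ 0.4271828  -0.18539968  0.004     ] [ 0.4949497  -0.00183665  0.0365    ] [ 0.49490716 -0.00089084  0.03      ]
220 156 156 121  85  66  37  88 104 109 123 135 136 138 120  73  68  93  84  61  98 120 159 152 150
221 156 156 131  90  72  50  90 108 103 111 114 110 110 108  87  67  89  82  91 147 156 151 152 151
222 153 154 157 130 121  94  89 106  96 109  99  99 101 103  90  68  92  86 117 154 153 152 152 153
223 156 155 158 156 156 127  98  99 102 102  91  92  91 107 101  89 103 125 142 153 151 152 155 152
224 156 155 152 157 155 138 111 103 112 112 118 114 115 109 105  98 115 156 156 153 153 149 153 152
225 155 152 155 154 155 155 127 100 104 114 114 114 109 108 109 100 138 157 153 148 152 152 151 152
226 157 153 155 157 154 154 141  98  97 106 102 104 101 110 100 114 155 152 156 152 150 149 152 150
227 154 152 155 152 158 154 155 128 113 109 101  99 108 118 122 138 158 156 153 155 152 151 155 151
228 150 153 151 155 155 154 154 156 142 141 139 138 143 145 158 156 155 151 156 153 151 155 153 153
229 154 154 154 155 154 153 153 155 155 153 157 153 155 155 154 154 153 154 151 152 154 151 150 153
230 157 155 155 153 152 153 153 153 155 153 153 153 153 153 153 156 155 151 152 150 154 149 154 152
```

>>> move_arm(motion=[0.12, 0.18, 0.5, 0, 0, 0, 0.12, 0.18, 1.2, 0, 0, 0, 0.12, 0.18, 1.9, 0, 0, 0, 0.12, 0.18, 2.4, 0, 0, 0, 0.12, 0.18, 2.5, 0, 0, 0, 0.12, 0.18, 2.5, 0, 0, 0])

```text
clock: 7.22
tcp_pos: [0.4951, -0.0001, 0.0273]
tool_rot: [-2.221, -2.22, 0.002]
force: [-0.8, 0.0, -0.6]
width: 0.02
finger_force: 58.8
```

```bash
cat >> h.py <<'E'
def st():
    p=env.read_state();print(p["clock"].__round__(2),p["tcp_pos"].round(4),"F",p["force"].round(1),"M",p["torque"].round(2),p["width"].round(4),round(float(p["finger_force"]),1))
E
python3 - <<'E'
from h import *
st()
g=cv2.cvtColor(env.capture("side"),cv2.COLOR_RGB2GRAY)
for r in range(228,250,1):print(r,' '.join(f"{v:3d}" for v in g[r,252:284]))
E
```

```text
Traceback (most recent call last):
  File "h.py", line 14, in st
    p=env.read_state();print(p["clock"].__round__(2),p["tcp_pos"].round(4),"F",p["force"].round(1),"M",p["torque"].round(2),p["width"].round(4),round(float(p["finger_force"]),1))
                                                                                                                            ^^^^^^^^^^^^^^^^
AttributeError: 'float' object has no attribute 'round'
```

```bash
sed -i 's/p\["width"\].round(4)/round(float(p["width"]),4)/' h.py
python3 - <<'E'
from h import *
st()
g=cv2.cvtColor(env.capture("side"),cv2.COLOR_RGB2GRAY)
for r in range(230,244,1):print(r,' '.join(f"{v:3d}" for v in g[r,254:284]))
st()
E
```

```text
7.22 [ 4.951e-01 -1.000e-04  2.730e-02] F [-0.8  0.  -0.6] M [-0.02  0.01 -0.  ] 0.02 58.8
230 155 155 156 122 107  97  90  87  50 110 118 124 135 143 142 140 143 130  57  97  93  56  49  67 130 155 155 151 152 152
231 157 157 157 159 159 138  88  87  39  89 113 137 151 152 153 153 154 138  54  95  93  62  70  89 158 155 148 153 153 149
232 157 154 157 155 154 142  83  80  40  84 104 102 110 115 114 110 111 103  62  97  93  78 127 131 156 153 153 152 154 155
233 157 158 155 156 154 156 119 114 103  84 101  99 107 113 109 110 111  99  57  90  87 102 158 154 152 151 155 148 151 149
234 157 153 158 156 156 154 157 160 155  94  95 100 101 107 101 102 111 101  77  96 120 134 155 153 152 154 150 152 153 153
235 157 157 154 157 154 154 159 158 135  98 109 110 115 112 104 100 109 110 102 105 152 160 154 151 152 152 150 149 152 154
236 156 156 154 155 156 155 137 124  75  90 104 106 113 113 116 116 115 108  96  71 107 134 148 155 150 152 151 151 151 151
237 152 152 154 146 159 134  74  25  36  47  98  95 108 114 114 114 109 105  87  49  54  66 109 141 153 151 152 153 153 151
238 128 131 125 116 131  68  36  39  37  43  72  76  95 122 114 123  99  82  68  51  58  56  58  93 139 155 153 152 156 150
239 102 106 106  93  51  36  36  39  43  42  41  63  79 120 104 110  86  58  51  58  54  57  57  58  95 146 144 145 142 142
240 108 107 110  61  28  38  38  38  44  43  57  60  57  61  60  61  65  57  60  59  58  60  60  60  69 115 120 122 122 121
241 112 107  95  47  35  37  39  46  42  45  61  59  60  67  65  65  62  66  58  55  55  61  63  64  65  87 105 113 112 113
242 101  96  63  43  46  41  34  36  44  47  47  50  51  57  60  60  57  55  58  59  57  58  60  66  69  73  94 109 114 108
243  75  60  40  33  43  41  46  44  38  48  49  47  56  51  54  55  57  61  57  60  66  63  56  67  70  61  74  98 111 115
7.27 [ 4.956e-01 -2.000e-04  2.790e-02] F [-1.  -0.2 -0.6] M [-0.03  0.04 -0.04] 0.0199 58.8
```

>>> move_arm(motion=[-0.06, 0, 0.1, 0, 0, 0, -0.06, 0, 0.25, 0, 0, 0, -0.06, 0, 0.4, 0, 0, 0, -0.06, 0, 0.55, 0, 0, 0, -0.06, 0, 0.6, 0, 0, 0, -0.06, 0, 0.6, 0, 0, 0])

```text
clock: 7.77
tcp_pos: [0.4957, -0.0008, 0.022]
tool_rot: [-2.222, -2.221, 0.0]
force: [0.6, 0.0, -0.2]
width: 0.02
finger_force: 58.8
```

Run:
```python
from h import *
st()
```

```text
7.77 [ 0.4957 -0.0008  0.022 ] F [ 0.6  0.  -0.2] M [-0.03  0.02  0.02] 0.02 58.8
```

>>> move_arm(motion=[0, 0, 0.1, 0, 0, 0, 0, 0, 0.2, 0, 0, 0, 0, 0, 0.3, 0, 0, 0, 0, 0, 0.3, 0, 0, 0])

```text
clock: 8.1
tcp_pos: [0.4957, -0.0008, 0.0189]
tool_rot: [-2.222, -2.221, 0.0]
force: [0.4, 0.2, -1.0]
width: 0.0198
finger_force: 58.8
```

>>> move_arm(motion=[0, 0, 0.1, 0, 0, 0, 0, 0, 0.2, 0, 0, 0, 0, 0, 0.2, 0, 0, 0])

```text
clock: 8.35
tcp_pos: [0.4957, -0.0008, 0.017]
tool_rot: [-2.222, -2.22, 0.0]
force: [0.7, 0.0, 0.2]
width: 0.02
finger_force: 58.8
```

>>> move_arm(motion=[0, 0, 0.05, 0, 0, 0, 0, 0, 0.1, 0, 0, 0, 0, 0, 0.1, 0, 0, 0])

```text
clock: 8.6
tcp_pos: [0.4958, -0.0008, 0.0161]
tool_rot: [-2.222, -2.221, 0.0]
force: [0.3, 0.7, -0.7]
width: 0.0195
finger_force: 58.8
```

>>> move_arm(motion=[0, 0, 0.05, 0, 0, 0, 0, 0, 0.05, 0, 0, 0])

```text
clock: 8.77
tcp_pos: [0.4959, -0.0008, 0.0158]
tool_rot: [-2.222, -2.221, 0.0]
force: [-0.9, -0.5, 0.9]
width: 0.0203
finger_force: 59.0
```

>>> move_arm(motion=[0, 0, 0.05, 0, 0, 0, 0, 0, 0.05, 0, 0, 0])

```text
clock: 8.93
tcp_pos: [0.496, -0.0009, 0.0158]
tool_rot: [-2.222, -2.221, 0.0]
force: [-2.5, 0.1, 5.5]
width: 0.02
finger_force: 59.5
```

Run:
```python
from h import *
st()
g=cv2.cvtColor(env.capture("side"),cv2.COLOR_RGB2GRAY)
for r in range(225,243,1):print(r,' '.join(f"{v:3d}" for v in g[r,254:284]))
st()
```

```text
8.93 [ 0.496  -0.0009  0.0158] F [-2.5  0.1  5.5] M [ 0.04  0.41 -0.02] 0.02 59.5
225 158 156 121  27  37  67  95  75  33  40 104 161 156 153 154 156 156 122  65  91  85  53  52  55  67 130 156 153 151 150
226 156 155 119  22  36  63  93  76  27  39  97 149 167 166 167 162 157 121  67  92  84  53  55  52  68 132 154 150 155 150
227 155 155 119  20  35  65  94  75  28  42  97 145 174 175 177 174 150 114  66  93  88  50  52  52  64 130 153 152 153 152
228 157 155 122  33  40  67  94  72  34  47 115 167 157 173 178 165 136 103  72  92  86  52  54  52  61 131 155 149 150 152
229 157 158 122  30  38  67  91  75  24  54 138 162 135 171 173 160 138 101  81  96  89  52  54  52  67 128 154 150 150 153
230 157 157 123  41  43  68  91  72  36  94 156 151 138 167 166 158 140 105  77  96  89  51  56  54  65 128 158 152 152 154
231 155 155 120  42  42  66  95  75  50 117 159 158 159 165 163 154 146 101  77  94  85  56  58  51  65 129 152 153 151 151
232 155 156 123  20  38  71  92  71  52 106 147 144 160 165 165 161 147  83  83  93  87  51  55  56  79 141 154 155 151 151
233 153 156 137  58  41  6
[... 597 characters left out ...]
 129 133 130 117 134  50  47  56  47  91 107 112 109 112 111 104 103  84  79  89  84  55  55  92 143 157 155 153 153 152
239 105 104 106  93  55  35  34  42  55 105 104 102 105 110 107  94 107 101  84  73  64  54  55  62  99 145 143 147 145 143
240 106 108 105  62  36  40  38  45  58 102 111 112 115 118 121 114 116 111  95  68  57  60  58  60  67 110 119 124 123 116
241 107 108  93  48  38  40  38  40  46  74  86  99  97 105 107 103 100  91  71  56  55  60  62  62  64  79 109 113 109 111
242 103  93  67  39  38  38  41  40  36  40  42  53  56  67  66  67  57  53  54  54  55  59  62  63  66  67  93 108 111 110
8.98 [ 0.496  -0.0009  0.0158] F [-2.8 -0.6  5.4] M [ 0.11  0.44 -0.06] 0.0201 59.5
```

>>> move_arm(motion=[0, -0.05, -0.05, 0, 0, 0, 0, -0.05, -0.05, 0, 0, 0])

```text
clock: 9.15
tcp_pos: [0.4955, -0.0009, 0.0159]
tool_rot: [2.222, 2.22, 0.0]
force: [-1.0, -0.4, 2.3]
width: 0.02
finger_force: 59.1
```

>>> move_arm(motion=[0, 0, 0, 0, 0, 0, 0, 0, 0, 0, 0, 0, 0, 0, 0, 0, 0, 0, 0, 0, 0, 0, 0, 0], jaw=0.5)

```text
clock: 9.48
tcp_pos: [0.4953, -0.0008, 0.0156]
tool_rot: [-2.222, -2.221, 0.0]
force: [0.2, 0.1, 1.0]
width: 0.0428
finger_force: 0.0
```

Run:
```python
from h import *
st()
g=cv2.cvtColor(env.capture("side"),cv2.COLOR_RGB2GRAY)
for r in range(222,243,1):print(r,' '.join(f"{v:3d}" for v in g[r,254:284]))
```

```text
9.48 [ 0.4953 -0.0008  0.0156] F [0.2 0.1 1. ] M [ 0.04 -0.01 -0.05] 0.0428 0.0
222  62 108  88  33  25  76 163 156 154 155 151 154 152 157 154 154 152 156 155 156 153 150 157 135  75  63  62  55  57  59
223  64  95  73  23  28  79 162 159 153 157 152 153 154 154 153 157 153 156 158 152 155 157 152  89 105  91  76  56  58  59
224  67  93  82  25  30  78 161 157 159 152 153 151 154 156 153 154 154 153 153 151 152 156 148  68 102 102  70  56  61  62
225  67  97  87  31  32  79 162 155 156 152 154 152 153 154 155 152 154 154 151 156 153 156 149  66  92  97  70  55  56  60
226  68  92  90  17  23  76 162 157 157 155 154 155 158 165 162 161 158 154 151 151 151 153 152  69  95  91  66  59  56  60
227  61  92  95  25  22  77 164 157 154 155 154 156 167 172 174 174 149 147 156 155 154 157 151  66  96  91  67  57  60  64
228  61  97  90  29  25  77 164 157 158 153 153 156 165 168 175 165 129 131 156 154 151 154 147  70  95  96  69  56  61  63
229  56  95  90  25  30  78 166 156 157 154 147 157 142 165 172 161 137 115 150 152 152 154 150  68  96  97  75  62  62  66
230  59  88  89  28  32  74 
[... 883 characters left out ...]
 113 100 112 116 111 108 110 119  99  93  53  67 107  67  98  94 100 146 156 150
238 128 135 134 120 132  67  34  32  52 103 112  97 101 110 112 113 114 122  84  73  55  54  57  66  90 101 119 158 152 152
239 106 107 107  92  52  35  36  43  53 106 108 100  98 106 106 113 117 104  85  78  52  56  62  59  84 122 133 145 146 141
240 109 107 107  62  37  46  39  42  50  97 111 113 115 116 120 115 115 111  95  70  58  61  58  63  72 114 123 123 123 117
241 108 108  96  46  40  44  40  46  45  66  91  92 100 103 102 102  96  90  74  62  57  66  63  62  61  81 106 111 111 112
242  99  96  62  41  39  44  35  40  46  42  39  52  57  66  67  65  55  53  56  55  62  61  60  61  69  74  91 110 113 112
```

>>> move_arm(motion=[0, 0, 0, 0, 0, 0, 0, 0, 0, 0, 0, 0, 0, 0, -1.5, 0, 0, 0, 0, 0, -4, 0, 0, 0, 0, 0, -7, 0, 0, 0, 0, 0, -9, 0, 0, 0, 0, 0, -9, 0, 0, 0], jaw=1)

```text
clock: 10.12
tcp_pos: [0.499, -0.0017, 0.1107]
tool_rot: [2.216, 2.215, 0.007]
force: [1.1, 0.1, 1.1]
width: 0.0854
finger_force: 0.0
```

Run:
```python
from h import *
st()
t=cv2.imread("pics/top0.png").astype(int)
for r in range(220,248,2):print(r,' '.join(f"{v:3d}" for v in t[r,148:180].sum(1)//3))
print([ [int(x) for x in t[r,162]] for r in (222,226,234,243)], t[234,176],t[234,145])
```

```text
10.12 [ 0.499  -0.0017  0.1107] F [1.1 0.1 1.1] M [-0.01 -0.04  0.06] 0.0854 0.0
220 138 135 139 136 135 138 135 138 138 137 135 139 136 137 139 138 137 137 137 137 138 136 137 136 138 137 137 136 136 138 136 137
222 137 137 135 138 137 137 136 136 138 134 133 129 128 128 129 129 134 135 136 137 139 136 137 137 138 137 136 136 138 136 136 136
224 135 137 139 135 139 137 131 119 108 101  93  92  95  94  94  91  95  95  94  99 111 122 129 136 137 138 137 136 135 137 137 137
226 135 136 137 137 131 118 103  98  99 102 103 104 102 103 103 104 103 102  92  84  73  65  72  90 116 130 135 138 136 137 138 135
228 138 137 134 121 102  95 100 100 101  99  98  97 102 101  99 103 103 103 102 103  95  75  61  58  65  84 111 133 137 139 137 138
230 138 133 121 100  98 101 101 100 100 101 101 103 104 103 103 102 100  97  97 101 102  94  78  63  53  58  76 110 134 139 139 137
232 134 129 110  95 100 103 102 102 103 102 104 102 100 103 103 104 104 106 102 100 101  98  88  65  55  53  59  81 113 136 138 137
234 136 128 110  96  99 101  98  97 101 103 102 103 103 103 104 103 103 103 103 103 103  99  87
[... 220 characters left out ...]
 102 103 105 103 101 101 104 102  96  80  66  57  52  52  61  90 123 136 139 138
240 137 137 135 128 110  98  98 101 104 103 101 101  97  97  99 103 102 103 101  92  77  63  53  51  55  64  91 124 136 138 138 138
242 138 137 137 138 134 123 107  98  95  96  99 100 102 100  99  98  91  83  73  64  56  52  54  57  73 105 131 138 138 137 138 138
244 136 135 137 135 138 137 137 134 126 116 105  90  84  76  70  65  61  57  55  59  64  69  86 106 124 134 138 138 138 138 139 139
246 135 136 137 135 136 137 136 138 137 138 138 134 131 129 121 115 108 108 108 116 128 132 134 138 139 138 137 136 138 139 137 138
[[132, 129, 126], [111, 103, 96], [112, 103, 97], [91, 84, 79]] [108 106 103] [140 137 133]
```

Run:
```python
from h import *
print(onz("top",160.35,233.5,.048))
st(); env.capture("top"); st()
```

```text
[0.44981373 0.25254008 0.048     ]
10.12 [ 0.499  -0.0017  0.1107] F [1.1 0.1 1.1] M [-0.01 -0.04  0.06] 0.0854 0.0
10.17 [ 0.4975 -0.0013  0.1083] F [ 0.6  0.6 -0.4] M [0.02 0.03 0.01] 0.0853 0.0
```

>>> move_arm(motion=[1, -0.2, 0, 0, 0, -5, 3, -0.5, 0, 0, 0, -12, 5, -0.9, 0, 0, 0, -19, 7, -1.2, 0, 0, 0, -26, 9, -1.6, 0, 0, 0, -33, 11, -2, 0, 0, 0, -40, 13, -2.3, 0, 0, 0, -47, 15, -2.7, 0.5, 0, 0, -54, 17, -3, 1, 0, 0, -61, 19, -3.4, 1.7, 0, 0, -68, 21, -3.7, 2.5, 0, 0, -75, 23, -4.1, 3.2, 0, 0, -82, 24.5, -4.4, 3.7, 0, 0, -88, 25.3, -4.5, 4, 0, 0, -90, 25.4, -4.5, 4, 0, 0, -90, 25.4, -4.5, 4, 0, 0, -90, 25.4, -4.5, 4, 0, 0, -90])

```text
clock: 11.58
tcp_pos: [0.4508, 0.2525, 0.0656]
tool_rot: [-0.005, -3.142, 0.001]
force: [-0.4, -0.6, 0.3]
width: 0.0856
finger_force: 0.0
```

Run:
```python
from h import *
p=env.read_state();print(p["tcp_pos"],p["tool_rot"],p["joint_positions"])
s=env.capture("side")[:,:,::-1]; cv2.imwrite("pics/s4.png",cv2.resize(s[200:345,200:340],(560,580),interpolation=cv2.INTER_CUBIC))
```

```text
[0.45075741 0.25250614 0.06560428] [-4.54501276e-03 -3.14151064e+00  6.52412175e-04] [ 2.76677347e-01  1.61683879e-01  1.88127879e+00 -4.24166520e-04
  1.09881969e+00 -1.29103258e+00]
```

View pics/s4.png

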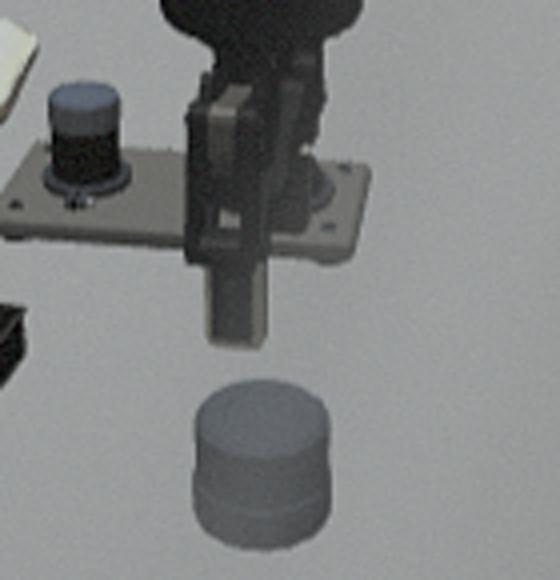

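>>> move_arm(motion=[0, 0, 1.5, 0, 0, 0, 0, 0, 3.5, 0, 0, 0, 0, 0, 5.5, 0, 0, 0, 0, 0, 7.2, 0, 0, 0, 0, 0, 8.2, 0, 0, 0, 0, 0, 8.7, 0, 0, 0, 0, 0, 8.7, 0, 0, 0])

```text
clock: 12.22
tcp_pos: [0.4502, 0.2526, -0.0219]
tool_rot: [-0.003, -3.14, 0.001]
force: [0.3, 0.9, 0.3]
width: 0.0852
finger_force: 0.0
```

>>> move_arm(motion=[0, 0, 0, 0, 0, 0, 0, 0, 0, 0, 0, 0, 0, 0, 0, 0, 0, 0, 0, 0, 0, 0, 0, 0], jaw=0.6)

```text
clock: 12.55
tcp_pos: [0.4521, 0.2536, -0.0196]
tool_rot: [0.001, 3.139, 0.001]
force: [-0.6, -1.4, 7.5]
width: 0.0564
finger_force: 64.0
```

>>> move_arm(motion=[0, 0, 0, 0, 0, 0, 0, 0, 0, 0, 0, 0, 0, 0, 0, 0, 0, 0, 0, 0, 0, 0, 0, 7, 0, 0, 0, 0, 0, 14, 0, 0, 0, 0, 0, 21, 0, 0, 0, 0, 0, 28, 0, 0, 0, 0, 0, 35, 0, 0, 0, 0, 0, 42, 0, 0, 0, 0, 0, 49, 0, 0, 0, 0, 0, 56, 0, 0, 0, 0, 0, 63, 0, 0, 0, 0, 0, 70, 0, 0, 0, 0, 0, 77, 0, 0, 0, 0, 0, 84, 0, 0, 0, 0, 0, 90, 0, 0, 0, 0, 0, 90, 0, 0, 0, 0, 0, 90], jaw=1)

```text
clock: 14.05
tcp_pos: [0.4504, 0.2532, -0.0214]
tool_rot: [-2.219, -2.224, 0.0]
force: [-1.0, 0.0, 0.3]
width: 0.0856
finger_force: 0.0
```

>>> move_arm(motion=[0, 0, 0, 0, 0, 0, 0, 0, 0, 0, 0, 0, 0, 0, 0, 0, 0, 0, 0, 0, 0, 0, 0, 0], jaw=0.5)

```text
clock: 14.38
tcp_pos: [0.451, 0.2533, -0.0209]
tool_rot: [2.221, 2.222, 0.001]
force: [-0.4, 0.3, 3.3]
width: 0.0568
finger_force: 63.8
```

>>> move_arm(motion=[0, 0, -1, 0, 0, 0, 0, 0, -3, 0, 0, 0, 0, 0, -5.5, 0, 0, 0, -0.5, 0.1, -8, 0, 0, 0, -2, 0.35, -9, 0, 0, 0, -4.3, 0.75, -9, 0, 0, 0, -7, 1.2, -9, 0, 0, 0, -9.7, 1.7, -9, 0, 0, 0, -12.4, 2.15, -9, 0, 0, 0, -15.1, 2.65, -9, 0, 0, 0, -17.8, 3.1, -9, 0, 0, 0, -20.5, 3.6, -9, 0, 0, 0, -22.8, 4, -9, 0, 0, 0, -24.5, 4.3, -9, 0, 0, 0, -25.4, 4.44, -9, 0, 0, 0, -25.4, 4.44, -9, 0, 0, 0, -25.4, 4.44, -9, 0, 0, 0, -25.4, 4.44, -9, 0, 0, 0, -25.4, 4.44, -9, 0, 0, 0])

```text
clock: 15.97
tcp_pos: [0.4944, 0.0003, 0.0686]
tool_rot: [-2.22, -2.222, 0.0]
force: [-0.5, 0.4, -1.2]
width: 0.0564
finger_force: 63.8
```

Run:
```python
from h import *
st()
s=env.capture("side");g=cv2.cvtColor(s,cv2.COLOR_RGB2GRAY)
st()
print(proj("side",(.4949,-.001,.09)),proj("side",(.4949,.028,.09)),proj("side",(.4949,-.001,.0405)))
for r in range(206,246,2):print(r,' '.join(f"{v:3d}" for v in g[r,248:288]))
```

```text
15.97 [4.944e-01 3.000e-04 6.860e-02] F [-0.5  0.4 -1.2] M [-0.02 -0.03  0.02] 0.0564 63.8
16.02 [4.945e-01 2.000e-04 6.860e-02] F [-0.3 -0.5 -0.5] M [0.01 0.01 0.02] 0.0563 63.8
[267.77515574 217.00899164] [265.1117531  222.30100596] [267.73198728 237.860796  ]
206 124  37  31  65  93  73  21  24  44  49  45  39  46  47  50  51  53  52  49  51  50  52  52  53  59  54  54  54  53  55  50  54  51  60  96  91  57  49  53  55
208 134  37  24  61  91  71  19  31  45  46  46  45  47  43  52  51  47  48  50  52  47  52  52  55  53  53  58  52  56  56  54  53  51  63  98  93  62  60  53  58
210 154 121 108  89  91  86  25  46  40  45  48  45  44  50  45  54  48  51  53  54  52  57  59  51  49  56  54  59  57  55  55  57  55  61  96  93  56  54  55  77
212 153 157 152 124  83  88  18  60  54  54  51  48  52  46  47  55  52  54  50  50  54  51  51  55  55  58  55  52  51  53  51  57  62  60  98  93  62  71  81 141
214 154 154 152 156 156 161 158  49  48  49  47  53  61  60  58  60  57  63  62  59  59  66  58  62  59  62  62  61  63  61  64  55  59  54  92  86  90 158 153 147
216 151 156 153 1
[... 1742 characters left out ...]
 155 153 149 150 147 149 151 151 147 151 147
238 112 121 121 118 122 130 132 132 130 114 130  68  28  36  45 105 112  93 104 108 107 110 115 124  85  76  53  54  60  94 140 150 152 153 149 149 151 149 151 152
240 106 106 107 106 104 107 106 107 107  57  34  39  40  41  50  95 109 111 114 117 116 113 112 109  99  74  51  59  60  62  70 109 117 123 122 118 126 121 124 116
242 109 104 103 109 105 110  99  93  61  44  43  36  44  40  48  48  43  53  54  66  68  70  57  53  57  59  59  62  62  63  68  69  94 111 112 112 101  85  80  87
244 109 106 104 106 108  87  63  53  38  52  41  42  42  41  43  50  44  51  52  52  54  49  56  59  57  67  65  59  61  67  66  67  68  89  92 111 112 113 112 117
```

>>> move_arm(motion=[-0.1, 0.05, 0.5, 0, 0, 0, -0.1, 0.05, 1.5, 0, 0, 0, -0.1, 0.05, 2.5, 0, 0, 0, -0.1, 0.05, 3.5, 0, 0, 0, -0.1, 0.05, 4.2, 0, 0, 0, -0.1, 0.05, 4.6, 0, 0, 0, -0.1, 0.05, 4.7, 0, 0, 0, -0.1, 0.05, 4.7, 0, 0, 0])

```text
clock: 16.68
tcp_pos: [0.495, -0.0018, 0.0212]
tool_rot: [-2.222, -2.22, 0.001]
force: [0.6, 0.3, -1.8]
width: 0.0567
finger_force: 63.8
```

>>> move_arm(motion=[0, 0, 0.1, 0, 0, 0, 0, 0, 0.2, 0, 0, 0, 0, 0, 0.3, 0, 0, 0, 0, 0, 0.3, 0, 0, 0])

```text
clock: 17.02
tcp_pos: [0.4954, -0.0019, 0.0188]
tool_rot: [2.222, 2.221, 0.0]
force: [0.2, 0.5, -0.6]
width: 0.0564
finger_force: 63.8
```

>>> move_arm(motion=[0.07, -0.03, 0.1, 0, 0, 0, 0.07, -0.03, 0.2, 0, 0, 0, 0.07, -0.03, 0.3, 0, 0, 0, 0.07, -0.03, 0.3, 0, 0, 0])

```text
clock: 17.35
tcp_pos: [0.4948, -0.0011, 0.0155]
tool_rot: [-2.222, -2.221, 0.0]
force: [-1.4, -1.6, 0.2]
width: 0.0562
finger_force: 63.8
```

>>> move_arm(motion=[0, 0, 0.1, 0, 0, 0, 0, 0, 0.15, 0, 0, 0, 0, 0, 0.15, 0, 0, 0])

```text
clock: 17.6
tcp_pos: [0.4952, -0.0012, 0.0147]
tool_rot: [2.222, 2.221, 0.0]
force: [-2.8, 0.5, 3.9]
width: 0.0565
finger_force: 64.3
```

>>> move_arm(motion=[0, -0.08, 0, 0, 0, 0, 0, -0.08, 0, 0, 0, 0, 0, -0.08, 0, 0, 0, 0])

```text
clock: 17.85
tcp_pos: [0.495, -0.0012, 0.0147]
tool_rot: [2.221, 2.22, 0.002]
force: [1.9, 1.3, 3.4]
width: 0.0566
finger_force: 64.2
```

Run:
```python
from h import *
st();env.capture("side");st()
```

```text
17.85 [ 0.495  -0.0012  0.0147] F [1.9 1.3 3.4] M [ 0.15 -0.21  0.01] 0.0566 64.2
17.9 [ 0.495  -0.0012  0.0147] F [1.5 0.9 3.8] M [ 0.13 -0.11  0.01] 0.0566 64.2
```

>>> move_arm(motion=[0, 0.03, 0, 0, 0, -4, 0, 0.03, 0, 0, 0, -8, 0, 0.03, 0, 0, 0, -12, 0, 0.03, 0, 0, 0, -16, 0, 0.03, 0, 0, 0, -16, 0, 0.03, 0, 0, 0, -16])

```text
clock: 18.4
tcp_pos: [0.4944, -0.0012, 0.0139]
tool_rot: [1.894, 2.506, -0.0]
force: [1.9, -0.4, -2.0]
width: 0.0563
finger_force: 63.8
```

Run:
```python
from h import *
st()
```

```text
18.4 [ 0.4944 -0.0012  0.0139] F [ 1.9 -0.4 -2. ] M [-0.06 -0.31 -0.05] 0.0563 63.8
```

>>> move_arm(motion=[0, 0, 0.1, 0, 0, 0, 0, 0, 0.2, 0, 0, 0, 0, 0, 0.2, 0, 0, 0])

```text
clock: 18.65
tcp_pos: [0.4947, -0.0012, 0.0126]
tool_rot: [1.893, 2.507, -0.0]
force: [-0.1, -0.8, 3.4]
width: 0.0566
finger_force: 64.5
```

Run:
```python
from h import *
st()
```

```text
18.65 [ 0.4947 -0.0012  0.0126] F [-0.1 -0.8  3.4] M [0.04 0.05 0.03] 0.0566 64.5
```

>>> move_arm(motion=[0, 0, -0.02, 0, 0, -4, 0, 0, -0.05, 0, 0, -8, 0, 0, -0.07, 0, 0, -12, 0, 0, -0.1, 0, 0, -16, 0, 0, -0.1, 0, 0, -16])

```text
clock: 19.07
tcp_pos: [0.4949, -0.0012, 0.0136]
tool_rot: [1.522, 2.747, 0.0]
force: [-0.1, 0.4, 3.8]
width: 0.0561
finger_force: 64.2
```

Run:
```python
from h import *
st()
```

```text
19.07 [ 0.4949 -0.0012  0.0136] F [-0.1  0.4  3.8] M [-0.03 -0.21  0.07] 0.0561 64.2
```

>>> move_arm(motion=[0, 0, -0.02, 0, 0, -4, 0, 0, -0.05, 0, 0, -8, 0, 0, -0.07, 0, 0, -12, 0, 0, -0.1, 0, 0, -16, 0, 0, -0.12, 0, 0, -20, 0, 0, -0.15, 0, 0, -24, 0, 0, -0.16, 0, 0, -28, 0, 0, -0.16, 0, 0, -28])

```text
clock: 19.73
tcp_pos: [0.4947, -0.0011, 0.0146]
tool_rot: [0.815, 3.033, 0.0]
force: [2.1, 0.1, -0.4]
width: 0.0567
finger_force: 63.9
```

Run:
```python
from h import *
st()
```

```text
19.73 [ 0.4947 -0.0011  0.0146] F [ 2.1  0.1 -0.4] M [ 0.08 -0.45 -0.04] 0.0567 63.9
```

>>> move_arm(motion=[0, 0, 0.1, 0, 0, 0, 0, 0, 0.2, 0, 0, 0, 0, 0, 0.2, 0, 0, 0])

```text
clock: 19.98
tcp_pos: [0.4948, -0.001, 0.0131]
tool_rot: [0.817, 3.033, 0.001]
force: [1.2, 0.4, 3.1]
width: 0.0564
finger_force: 64.3
```

Run:
```python
from h import *
st()
```

```text
19.98 [ 0.4948 -0.001   0.0131] F [1.2 0.4 3.1] M [ 0.25 -0.23  0.02] 0.0564 64.3
```

>>> move_arm(motion=[0, 0, 0.03, 0, 0, -2, 0, 0, 0.05, 0, 0, -4, 0, 0, 0.05, 0, 0, -4])

```text
clock: 20.23
tcp_pos: [0.4954, -0.0012, 0.0133]
tool_rot: [0.708, 3.059, 0.0]
force: [0.6, 1.0, 7.6]
width: 0.0566
finger_force: 64.5
```

Run:
```python
from h import *
st()
```

```text
20.23 [ 0.4954 -0.0012  0.0133] F [0.6 1.  7.6] M [ 0.28 -0.13 -0.04] 0.0566 64.5
```

>>> move_arm(motion=[0, 0, -0.02, 0, 0, -4, 0, 0, -0.04, 0, 0, -8, 0, 0, -0.07, 0, 0, -12, 0, 0, -0.09, 0, 0, -16, 0, 0, -0.12, 0, 0, -20, 0, 0, -0.14, 0, 0, -24, 0, 0, -0.17, 0, 0, -28, 0, 0, -0.2, 0, 0, -32, 0, 0, -0.2, 0, 0, -36, 0, 0, -0.2, 0, 0, -40, 0, 0, -0.2, 0, 0, -40])

```text
clock: 21.15
tcp_pos: [0.4944, -0.001, 0.0141]
tool_rot: [-0.382, 3.118, 0.0]
force: [1.6, 0.9, -0.0]
width: 0.0562
finger_force: 63.9
```

Run:
```python
from h import *
st()
```

```text
21.15 [ 0.4944 -0.001   0.0141] F [ 1.6  0.9 -0. ] M [ 0.24 -0.43  0.01] 0.0562 63.9
```

>>> move_arm(motion=[0, 0, 0, 0, 0, -3, 0, 0, 0.1, 0, 0, -5, 0, 0, 0.2, 0, 0, -5, 0, 0, 0.2, 0, 0, -5])

```text
clock: 21.48
tcp_pos: [0.4949, -0.001, 0.0131]
tool_rot: [-0.512, 3.099, 0.0]
force: [0.1, 1.6, 6.6]
width: 0.0563
finger_force: 64.7
```

Run:
```python
from h import *
st()
```

```text
21.48 [ 0.4949 -0.001   0.0131] F [0.1 1.6 6.6] M [0.32 0.01 0.01] 0.0563 64.7
```

>>> move_arm(motion=[0, 0, -0.2, 0, 0, 0, 0, 0, -0.2, 0, 0, 4, 0, 0, -0.2, 0, 0, 7, 0, 0, -0.05, 0, 0, 7, 0, 0, 0.1, 0, 0, 7, 0, 0, 0.1, 0, 0, 7])

```text
clock: 21.98
tcp_pos: [0.4945, -0.001, 0.011]
tool_rot: [-0.328, 3.124, 0.0]
force: [2.4, 1.9, -0.6]
width: 0.0565
finger_force: 64.6
```

Run:
```python
from h import *
st()
```

```text
21.98 [ 0.4945 -0.001   0.011 ] F [ 2.4  1.9 -0.6] M [ 0.18 -0.55  0.  ] 0.0565 64.6
```

>>> move_arm(motion=[0, 0, 0.08, 0, 0, 0, 0, 0, 0.16, 0, 0, 0, 0, 0, 0.25, 0, 0, 0, 0, 0, 0.25, 0, 0, 0])

```text
clock: 22.32
tcp_pos: [0.4946, -0.0011, 0.0095]
tool_rot: [0.328, -3.124, -0.0]
force: [-1.3, 2.2, 7.6]
width: 0.0566
finger_force: 65.4
```

Run:
```python
from h import *
st()
```

```text
22.32 [ 0.4946 -0.0011  0.0095] F [-1.3  2.2  7.6] M [ 0.44  0.11 -0.01] 0.0566 65.4
```

>>> move_arm(motion=[0, 0, -0.05, 0, 0, 3, 0, 0, -0.03, 0, 0, 7, 0, 0, 0, 0, 0, 11, 0, 0, 0.02, 0, 0, 15, 0, 0, 0.02, 0, 0, 15])

```text
clock: 22.73
tcp_pos: [0.4946, -0.0009, 0.0088]
tool_rot: [0.086, 3.14, 0.001]
force: [1.7, 2.2, 1.1]
width: 0.0562
finger_force: 64.8
```

Run:
```python
from h import *
st()
```

```text
22.73 [ 0.4946 -0.0009  0.0088] F [1.7 2.2 1.1] M [ 0.45 -0.38 -0.06] 0.0562 64.8
```

Threading freely (z follows). Continue.

>>> move_arm(motion=[0, 0, 0.02, 0, 0, 4, 0, 0, 0.05, 0, 0, 8, 0, 0, 0.07, 0, 0, 12, 0, 0, 0.1, 0, 0, 16, 0, 0, 0.12, 0, 0, 20, 0, 0, 0.12, 0, 0, 20])

```text
clock: 23.23
tcp_pos: [0.4947, -0.0008, 0.0076]
tool_rot: [0.627, 3.078, 0.001]
force: [2.6, 3.4, 2.2]
width: 0.0566
finger_force: 64.8
```

Run:
```python
from h import *
st()
```

```text
23.23 [ 0.4947 -0.0008  0.0076] F [2.6 3.4 2.2] M [ 0.58 -0.43 -0.03] 0.0566 64.8
```

>>> move_arm(motion=[0, 0, 0.02, 0, 0, 4, 0, 0, 0.05, 0, 0, 8, 0, 0, 0.07, 0, 0, 12, 0, 0, 0.1, 0, 0, 16, 0, 0, 0.12, 0, 0, 20, 0, 0, 0.12, 0, 0, 20])

```text
clock: 23.73
tcp_pos: [0.4948, -0.0011, 0.0064]
tool_rot: [1.15, 2.923, 0.0]
force: [2.7, 1.8, 1.7]
width: 0.0564
finger_force: 64.8
```

Run:
```python
from h import *
st()
```

```text
23.73 [ 0.4948 -0.0011  0.0064] F [2.7 1.8 1.7] M [ 0.48 -0.43  0.01] 0.0564 64.8
```

>>> move_arm(motion=[0, 0, 0.02, 0, 0, 3, 0, 0, 0.04, 0, 0, 6, 0, 0, 0.06, 0, 0, 9, 0, 0, 0.06, 0, 0, 9])

```text
clock: 24.07
tcp_pos: [0.4948, -0.0013, 0.0058]
tool_rot: [1.374, 2.825, -0.0]
force: [2.7, 1.5, 2.9]
width: 0.0564
finger_force: 64.8
```

Run:
```python
from h import *
st()
```

```text
24.07 [ 0.4948 -0.0013  0.0058] F [2.7 1.5 2.9] M [ 0.32 -0.37 -0.04] 0.0564 64.8
```

>>> move_arm(motion=[0, 0, 0.02, 0, 0, 3, 0, 0, 0.03, 0, 0, 5, 0, 0, 0.03, 0, 0, 5])

```text
clock: 24.32
tcp_pos: [0.4952, -0.0011, 0.0056]
tool_rot: [1.493, 2.762, 0.001]
force: [3.4, 2.8, 3.3]
width: 0.0567
finger_force: 64.9
```

Run:
```python
from h import *
st()
```

```text
24.32 [ 0.4952 -0.0011  0.0056] F [3.4 2.8 3.3] M [ 0.59 -0.68  0.35] 0.0567 64.9
```

>>> move_arm(motion=[0, 0, 0, 0, 0, 1, 0, 0, 0, 0, 0, 1])

```text
clock: 24.48
tcp_pos: [0.4952, -0.0011, 0.0056]
tool_rot: [1.516, 2.75, 0.0]
force: [3.6, 3.5, 1.5]
width: 0.0564
finger_force: 64.9
```

Run:
```python
from h import *
st();print(env.read_state()["tool_rot"])
```

```text
24.48 [ 0.4952 -0.0011  0.0056] F [3.6 3.5 1.5] M [ 0.61 -0.65  0.79] 0.0564 64.9
[1.51613656e+00 2.74975712e+00 4.65208027e-04]
```

>>> move_arm(motion=[0, 0, 0, 0, 0, -1, 0, 0, 0, 0, 0, -1])

```text
clock: 24.65
tcp_pos: [0.4952, -0.0012, 0.0056]
tool_rot: [1.494, 2.762, 0.001]
force: [5.2, 4.7, 1.1]
width: 0.0565
finger_force: 64.9
```

>>> move_arm(motion=[0, 0, 0, 0, 0, 0, 0, 0, 0, 0, 0, 0, 0, 0, 0, 0, 0, 0, 0, 0, 0, 0, 0, 0, 0, 0, -1, 0, 0, 0, 0, 0, -4, 0, 0, 0, 0, 0, -8, 0, 0, 0, 0, 0, -12, 0, 0, 0, 0, 0, -14, 0, 0, 0, 0, 0, -14, 0, 0, 0, 0, 0, -14, 0, 0, 0], jaw=1)

```text
clock: 25.57
tcp_pos: [0.4955, -0.0014, 0.1473]
tool_rot: [1.498, 2.757, 0.001]
force: [0.4, 0.8, -0.4]
width: 0.0853
finger_force: 0.0
```

Run:
```python
from h import *
st()
g=cv2.cvtColor(env.capture("side"),cv2.COLOR_RGB2GRAY)
for z in(.0745,.0785,.0265):print(z,proj("side",(.4949,-.001,z)).round(1),proj("side",(.4949,-.027,z)).round(1),proj("side",(.4949,.0275,z)).round(1))
for r in range(210,254,2):print(r,' '.join(f"{v:3d}" for v in g[r,250:286]))
```

```text
25.57 [ 0.4955 -0.0014  0.1473] F [ 0.4  0.8 -0.4] M [-0.02 -0.03  0.03] 0.0853 0.0
0.0745 [267.8 223.6] [270. 219.] [265.2 229. ]
0.0785 [267.8 221.9] [270.  217.3] [265.2 227.2]
0.0265 [267.7 243.6] [269.9 238.6] [265.2 249.4]
210 151 151 154 148 153 152 152 153 152 150 154 152 149 150 152 151 152 154 150 154 150 152 151 149 152 152 152 150 150 148 154 151 148 150 152 150
212 149 151 154 153 151 153 152 152 152 149 151 152 150 150 151 152 154 152 150 153 151 152 150 149 153 151 153 151 153 155 151 148 150 151 147 153
214 151 152 151 151 152 153 152 152 151 153 152 152 152 149 151 149 150 152 152 150 154 150 154 152 147 153 154 151 154 153 150 151 150 149 149 150
216 154 152 153 151 151 152 151 152 152 149 153 153 156 151 154 151 152 151 150 152 155 150 151 151 149 153 151 147 151 150 148 147 149 149 151 151
218 154 150 152 150 154 154 154 153 152 154 149 151 151 152 153 151 153 152 151 154 150 150 152 153 151 150 149 152 151 148 149 152 150 151 147 147
220 151 152 152 153 155 150 151 150 154 154 152 152 141 141 134 134 133 137 131 132 132 132 137 136 147 153 155 153 151 153 150 153
[... 1684 characters left out ...]
  57  59  58  71  60  59  70  62  67  58  65  65  65  69  69  70  76  69  73  74  74  74  81  93 112 112 113
246 105 105 107  65  71  54  55  78  63  59  55  58  73  60  57  66  65  68  64  65  67  67  71  71  70  76  71  72  76  73  74  81  89  94 112 112
248 109 110 101  48  67  70  53  41  45  54  58  56  62  63  63  68  61  71  66  67  71  68  72  70  76  74  69  70  73  72  82  87  84  87 114 113
250 104 108 104  88  49  56  62  71  66  58  56  55  49  56  58  57  63  59  63  65  66  67  65  66  62  70  78  80  83  82  81  75  86 117 114 113
252 104 106 106 108 106  86  68  56  53  58  62  65  69  73  80  71  73  74  75  76  75  79  80  82  82  76  79  73  75  82  88 100 118 114 111 114
```

```bash
python3 -c "
from plant import env
print(env.hand_in())"
```

```text
the job is handed in; nothing more can be done
None
```

The objective stands in the seat and the cover is screwed home against its stop; I handed the job in at about 26 s, with the verdict not shown. The torque briefly read 0.79 N m while I confirmed the stop, above finger-tight but below the 1 N m that counts as forcing it.

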